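# Press three dental casts home on their pin bases, in order

## Robot

A 6-joint arm with a two-finger parallel gripper is mounted at the origin on a cart in front of the work surface, level with it; the furniture and walls round the work are solid. World frame = base frame: x ahead of the robot, y to its left, z up, the work surface at z = 0. Lengths are in m, angles in degrees, forces in N, time in s.
With the tool pointing down it reaches from about 0.3 to 0.75 m from the base axis. Payload 8.5 kg.
Tool frame: the origin (TCP) lies between the finger pads; the fingertips stand 8 mm ahead of it and the grasp point (between the pads) lies 11 mm behind it; y points along the fingers, z is the direction in which the jaws open and shut, and the axes are right-handed (so a half turn about y gives the same grasp; the last joint's range is limited). The gripper opens to 85 mm and grips with 20 to 120 N. Pads are 22 mm wide; open, the fingers measure 114 mm over their backs; the gripper's body (76 mm by 85 mm) begins 54 mm behind the grasp point. The pads swing forward as they close: fully open they stand 13 mm farther back than shut.
Start: joints at [52.867, 21.807, 74.336, -0, 83.858, -12.336], TCP at [0.231, 0.499, 0.239] pointing down, gripper open.
Joint ranges: [-178.18, 178.18], [-50.72, 133.34], [12.68, 142.11], [-81.47, 261.47], [9.98, 163.14], [-165.26, 165.26]. Speed limits (degrees/s): [136.94, 136.94, 180, 180, 180, 180].

## Interface

Orientations are given as a 3x3 rotation matrix whose columns are the frame's x, y, z axes.
In Python, from rig import env, get_image gives the robot as it stands.
- The arm moves only by the tool move_arm, never from a script. Its argument "targets" is one flat list of numbers, 6 for each row, row after row: the shift along the tool's x, y, z in mm, then the turn, a rotation vector about the tool's x, y, z in rad. A call has exactly 5 rows; each row shifts and turns the commanded pose from where the row before left it, along the tool's axes as they then stand; what a row does not reach is not made up. A row lasts 1/8 s, in which the tool goes at most 62.5 mm and 10.7 degrees, less where a joint would pass 70% of its speed; a pose out of reach is approached as far as the arm can. A call is refused whole if a number of a shift passes 62.5 or a number of a turn 0.188, either way. A call with a gripper value outside its range is refused whole. "hand" is the opening, from -1 (shut) to 1 (fully open), so that 0 is half open, set as the call begins (left out, the last holds). The fingers move at their own pace and stop on an object; "squeeze" is the grip in N (left out, the last holds). Time passes only in rows, so rows that do not move let the fingers close, or fill a call up. It gives the time, the measured TCP pose, the force and the opening at its end, in the units of the state.
- env.observe(): the state, without advancing time (a new reading comes with each control period).
- get_image(name): name is "scene" or "side" or "wrist"; returns a dict with "pixels" (480x640x3 uint8, red, green, blue), "z_map" (480x640 float32, m along the optical axis (not along the pixel's ray), 0 where there is no reading), "intrinsics" (3x3 intrinsics, pixels), "k1" (the pictures are not rectified: a ray, as slopes to the right and down, at radius r is drawn at 1 + k1 r^2 times it, then the intrinsics apply), "R" (3x3) and "t" (3): a world point X has camera coordinates R X + t; the wrist camera has in their place "mount" (4x4, takes a point from camera to tool coordinates, whose origin is the TCP and whose axes are the tool frame's). Camera axes: x right, y down, z forward; pixel columns grow to the right and rows downward; lengths in m; the calibration is good to about 2 mm. A picture is of the moment at which its call begins: read the wrist's pose just before it.
- env.close_job(): hands the job in, once; it reports no verdict.
The state is a dict: "time_s": time; "q": joint angles; "qvel": joint speeds; "joint_efforts": joint torques, N m; "position": TCP position; "tool_rot": TCP orientation; "ft_force": force on the tool from outside, world axes, zero at the start; "wrist_torque": the same for the moment, N m; "grip_width": finger opening in m.
Only numpy, scipy, OpenCV 4.12 (cv2) and the standard library are available. Lean on these libraries where they do the work, as an engineer would, in place of code of your own. Each camera call takes 0.05 s, during which the arm holds its last target.

## Task

Three dental casts stand a little proud on the dowel pins of their grey base plates. With the fingertips, gently press each one straight down until it sits fully home on its plate, in this order: the tall layered cast first, then the low full-arch cast, then the little two-tooth segment, and do not touch the next one before the last is home. Only press: do not lift, pull up or shift the casts and their plates, and leave the other things on the bench where they are.

Things in the scene. Friction and masses are not known exactly. Their poses are not given: they have to be found in the camera images.
- stack_base: Base of the tall cast: grey rectangular metal plate, 82 x 90 x 18 mm (x, y, z), 0.7 kg, loose on the worktop; the cast stands on it on two steel dowel pins. Origin: centre of the underside; z up, -x is the side the cast's front teeth face.
- arch_base: Base of the low arch cast: grey rectangular metal plate, 74 x 80 x 18 mm (x, y, z), 0.7 kg, loose on the worktop; the cast stands on it on two steel dowel pins. Origin: centre of the underside; z up, -x is the side the cast's front teeth face.
- tooth_base: Base of the two-tooth segment: grey rectangular metal plate, 50 x 60 x 18 mm (x, y, z), 0.7 kg, loose on the worktop; the cast stands on it on two steel dowel pins. Origin: centre of the underside; z up, -x is the side the cast's front teeth face.
- stack_seat (a joint): How far the tall cast is pressed down on its pins, m. 0.000 = underside 10 mm above the base plate's top, 0.010 = fully home, resting on the plate; grows as the cast is pressed down, negative = pulled up. It starts between 0.000 and 0.003, slides stiffly (about 2 to 3.5 N of push) and stays where it is left; at the bottom it stops hard: press slowly (under about 30 mm/s) and stop at 6 to 8 N, since 40 N on the stone counts as too rough.
- arch_seat (a joint): How far the low arch cast is pressed down on its pins, m. 0.000 = underside 10 mm above the base plate's top, 0.010 = fully home, resting on the plate; grows as the cast is pressed down, negative = pulled up. It starts between 0.000 and 0.003, slides stiffly (about 2 to 3.5 N of push) and stays where it is left; at the bottom it stops hard: press slowly (under about 30 mm/s) and stop at 6 to 8 N, since 40 N on the stone counts as too rough.
- tooth_seat (a joint): How far the two-tooth segment is pressed down on its pins, m. 0.000 = underside 10 mm above the base plate's top, 0.010 = fully home, resting on the plate; grows as the cast is pressed down, negative = pulled up. It starts between 0.000 and 0.003, slides stiffly (about 2 to 3.5 N of push) and stays where it is left; at the bottom it stops hard: press slowly (under about 30 mm/s) and stop at 6 to 8 N, since 40 N on the stone counts as too rough.
- stack_spot (a point): Spot to press on the tall cast: on the tooth level, 60 mm above the cast's underside (so 78 mm above the worktop when home), 12 mm in front (-x) of the base's centre; firm at this level for 15 mm or more all round. A few visible tooth points stand up to 4 mm higher but do not resist.
- arch_spot (a point): Spot to press on the low arch cast: on the tooth level, 27 mm above the cast's underside (45 mm above the worktop when home), 12 mm in front (-x) of the base's centre; firm at this level for 14 mm or more all round, also inside the arch.
- tooth_spot (a point): Spot to press on the two-tooth segment: midway between its two tooth tips, 23 mm above its underside (41 mm above the worktop when home), over the base's centre but 2.5 mm to +y. The tips are 11 mm in x and together 21 mm in y.
- stack_cast: The tall cast: a stone dental arch on stacked coloured plaster layers, 66 x 76 x 64 mm, slides only up and down on its base. Origin: centre of its underside.
- arch_cast: The low cast: a tan stone full dental arch, 56 x 63 x 27 mm, slides only up and down on its base. Origin: centre of its underside.
- tooth_cast: The segment: a small tan stone block with two teeth, 21 x 34 x 23 mm, slides only up and down on its base. Origin: centre of its underside.
- tweezers: Bystander: steel tweezers lying flat, 9 x 175 x 6 mm. Origin: centre of the underside.
- white_pot: Bystander: white screw pot, 48 mm across, 49 mm high. Origin: centre of the underside.
- burner_cap: Bystander: small brass cap, 22 mm across, 24 mm high. Origin: centre of the underside.
- coral_wax: Bystander: small piece of coral-coloured wax gum, 16 x 29 x 10 mm. Origin: centre of the underside.
- tray_arch_lavender: Bystander: lavender resin arch lying on the worktop without a base, 77 x 84 x 32 mm. Origin: centre of the underside.
- clear_cube: Bystander: small clear box with lid, 38 mm cube. Origin: centre of the underside.

How it is judged (in metres and radians):
On the way, in this order (a step that is already met when the one before it is completed fails the run):
1. the tall layered cast is pressed home on its base (value of joint stack_seat above 0.0088 m), for 0.2 s.
2. the low full-arch cast is pressed home on its base (value of joint arch_seat above 0.0088 m), for 0.2 s.
3. the two-tooth segment is pressed home on its base (value of joint tooth_seat above 0.0088 m), for 0.2 s.
At the end, for the whole second after the job is handed in: All three casts are home on their plates (within 1.4 mm), the plates lie flat, still and within 20 mm of where they stood, and no bystander has moved more than 15 mm (value of joint each of stack_seat, arch_seat, tooth_seat above 0.0086 m and distance of each of stack_base, arch_base, tooth_base from where it was at the start of the episode below 0.02 m and angle between each of stack_base, arch_base, tooth_base's own z axis and vertical below 0.05 rad and linear speed of each of stack_base, arch_base, tooth_base below 0.01 m/s and distance of each of tweezers, white_pot, burner_cap, coral_wax, tray_arch_lavender, clear_cube from where it was at the start of the episode below 0.015 m); the robot touches nothing.
It fails at once if a cast touched or pressed down before the one before it is home ((value of joint stack_seat below 0.0085 m and (contact force between the fingers and arch_cast above 0.5 N or contact force between the fingers and tooth_cast above 0.5 N)) or (value of joint arch_seat below 0.0085 m and contact force between the fingers and tooth_cast above 0.5 N) or ((value of joint stack_seat below 0.0085 m and value of joint any of arch_seat, tooth_seat above 0.006 m) or (value of joint arch_seat below 0.0085 m and value of joint tooth_seat above 0.006 m))).
It fails at once if a cast pressed or struck harder than 40 N (contact force between any of the fingers, the arm and stack_cast above 40 N or contact force between any of the fingers, the arm and arch_cast above 40 N or contact force between any of the fingers, the arm and tooth_cast above 40 N).
It fails at once if a cast pulled up on its pins, or a base lifted, tipped or pushed more than 20 mm (value of joint any of stack_seat, arch_seat, tooth_seat below -0.003 m or (height (world z) of any of stack_base, arch_base, tooth_base above 0.006 m or angle between any of stack_base, arch_base, tooth_base's own z axis and vertical above 0.15 rad or distance of any of stack_base, arch_base, tooth_base from where it was at the start of the episode above 0.02 m)).
It fails at once if a bystander moved more than 15 mm (distance of any of tweezers, white_pot, burner_cap, coral_wax, tray_arch_lavender, clear_cube from where it was at the start of the episode above 0.015 m).
It also fails if it takes over 64 s, if anything falls off the work surface, if the arm or the gripper's body presses on something with over 40 N, if the wrist force passes 120 N, or if a joint passes its speed limit or range.

## Working session

There is one attempt and no reset: what is moved stays moved. The work goes in short steps, Python scripts to look and compute and a tool call to move; the robot and the scene stay as the last step left them, time stands still between calls to the robot, and variables do not carry over. Pictures are saved under pics/ and viewed, and the job is handed in when it is done.

Besides the shell and the picture viewer there is one more tool, called after "Request:" by a JSON object that holds its "op" and its "data", one argument or row to a line. move_arm: Moves the arm, as the interface text tells. Its arguments: {"type":"object","properties":{"targets":{"type":"array"},"hand":{"type":"number"},"squeeze":{"type":"number"}},"required":["targets"]}

```bash
ls; mkdir -p pics
python3 - <<'E'
from rig import env,get_image
import cv2,numpy as np
s=env.observe()
for k,v in s.items(): print(k,np.round(v,4).tolist())
for n in("scene","side","wrist"):
    d=get_image(n); cv2.imwrite(f"pics/{n}0.png",d["pixels"][:,:,::-1]); np.savez(f"{n}0.npz",**d)
    print(n,d["intrinsics"].tolist(),d["k1"],d.get("mount"),d.get("t"))
E
```

```text
pics
time_s 0.0
q [52.8662, 21.8414, 74.3861, 0.0012, 83.8579, -12.3369]
qvel [-0.0212, -0.0677, -0.0282, 0.0988, 0.0351, -0.0368]
joint_efforts [-0.0006, -44.847, -23.1278, -0.0002, 0.0048, -0.0]
position [0.2305, 0.4991, 0.2387]
tool_rot [[0.9078, -0.0009, 0.4194], [-0.4194, -0.0012, 0.9078], [-0.0003, -1.0, -0.0015]]
ft_force [0.4094, -0.0226, 0.0437]
wrist_torque [-0.0256, -0.0118, 0.0576]
grip_width 0.0851
scene [[450.34963657396696, 0.0, 318.72226318061934], [0.0, 450.34963657396696, 242.7165647247422], [0.0, 0.0, 1.0]] 0.01947354339996353 None [-0.48616425  0.27066351  0.98338732]
side [[482.8140642926163, 0.0, 313.90205559670153], [0.0, 482.8140642926163, 242.94232577802322], [0.0, 0.0, 1.0]] -0.10856951898132383 None [-0.11692928  0.28521804  0.54565763]
wrist [[386.3421774420368, 0.0, 318.50198111520706], [0.0, 386.3421774420368, 236.30079987657922], [0.0, 0.0, 1.0]] -0.06761539144639614 [[-6.22143939e-05  9.48418508e-01  3.17021025e-01 -8.11262068e-02]
 [ 1.53253609e-04 -3.17021012e-01  9.48418502e-01 -1.33814365e-01]
 [ 9.99999986e-01  1.07589898e-04 -1.25625289e-04  5.60807502e-04]
 [ 0.00000000e+00  0.00000000e+00  0.00000000e+00  1.00000000e+00]] None
```

View pics/scene0.png

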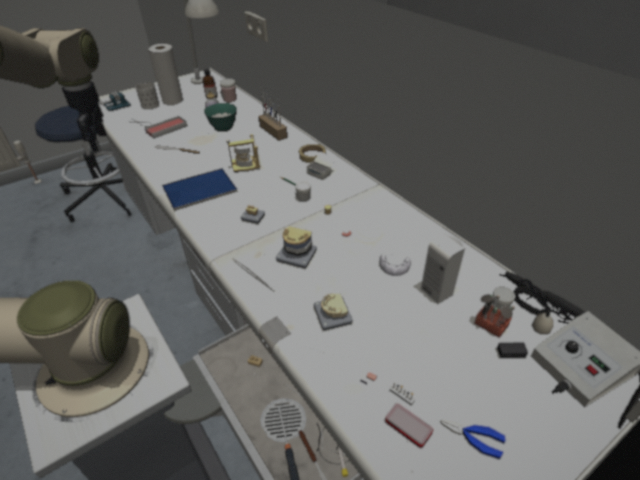

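View pics/side0.png

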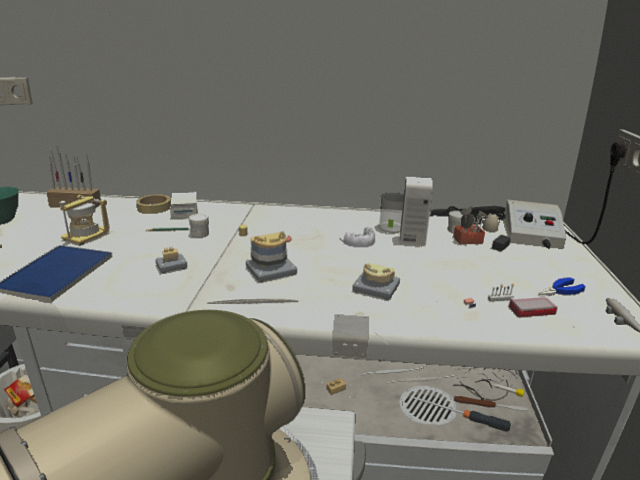

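View pics/wrist0.png

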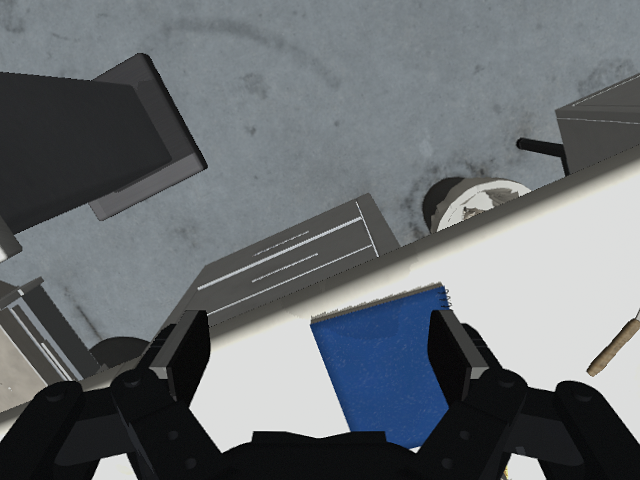

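The scene view has the tall cast at about (297,245), the low arch at (333,310) and the two-tooth segment at (253,213). In the side view they are at (270,255), (378,278) and (171,260). Next I turn the depth maps into world points.

```bash
cat > h.py <<'E'
import numpy as np,cv2
def cloud(d,Twc=None):
    K=d["intrinsics"];k1=float(d["k1"]);H,W=d["z_map"].shape
    u,v=np.meshgrid(np.arange(W),np.arange(H))
    p=cv2.undistortPoints(np.stack([u,v],-1).reshape(-1,1,2).astype(float),K,np.array([k1,0,0,0.]),None,None).reshape(H,W,2) if False else None
    pts=np.stack([u,v],-1).reshape(-1,1,2).astype(np.float64)
    p=cv2.undistortPointsIter(pts,K,np.array([k1,0,0,0.]),None,None,(3,50,1e-9)).reshape(H,W,2)
    z=d["z_map"]; c=np.dstack([p[...,0]*z,p[...,1]*z,z])
    if "R" in d: X=(c-d["t"])@d["R"]
    else:
        M=d["mount"]; X=(c@M[:3,:3].T+M[:3,3])@Twc[0].T+Twc[1]
    X[z<=0]=np.nan
    return X
E
python3 - <<'E'
from h import *
for n,cs in(("scene",[(297,245),(333,308),(253,213)]),("side",[(270,255),(378,278),(171,260)])):
    d=dict(np.load(n+"0.npz")); X=cloud(d)
    for (u,v) in cs: print(n,u,v,X[v,u].round(4))
    for b in [(240,270)]:
        pass
    np.save(n+"X.npy",X)
# top-down map, 1mm px, region x .25-.75,y -.3..0.4
for n in("scene","side"):
    X=np.load(n+"X.npy").reshape(-1,3);C=np.load(n+"0.npz")["pixels"].reshape(-1,3)
    x0,x1,y0,y1=.3,.7,-.25,.35
    m=(X[:,0]>x0)&(X[:,0]<x1)&(X[:,1]>y0)&(X[:,1]<y1)&(X[:,2]>-.03)&(X[:,2]<.2)
    P=X[m];Cc=C[m];o=np.argsort(P[:,2]);P=P[o];Cc=Cc[o]
    im=np.zeros((600,400,3),np.uint8)
    for p,c in zip(P,Cc):
        r=int((p[0]-x0)*1000);q=int((y1-p[1])*1000); im[max(0,q-1):q+2,max(0,r-1):r+2]=c[::-1]
    cv2.imwrite(f"pics/top_{n}.png",im.transpose(1,0,2)[::-1])  # rows: far x up; cols: left=+y
    t=P[np.abs(P[:,2])<.012]; print(n,"table z",np.median(t[:,2]), np.polyfit(t[:,0],t[:,2],1))
E
```

```text
scene 297 245 [0.5326 0.0044 0.0676]
scene 333 308 [ 0.4886 -0.2101  0.0525]
scene 253 213 [0.5289 0.2403 0.028 ]
side 270 255 [0.5167 0.028  0.0508]
side 378 278 [ 0.4782 -0.1943  0.0349]
side 171 260 [0.5322 0.2512 0.0149]
scene table z 0.00042881162319326264 [ 0.0043915  -0.00190612]
side table z -0.00048308412858751406 [ 0.00935289 -0.0051584 ]
```

```bash
python3 -c "
import cv2,numpy as np
a=cv2.imread('pics/top_scene.png');b=cv2.imread('pics/top_side.png')
cv2.imwrite('pics/tops.png',np.vstack([a,b])[:, :][:800] if 0 else cv2.resize(np.vstack([a,b]),(450,600)))"
```

```text
(no output)
```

View pics/top_scene.png

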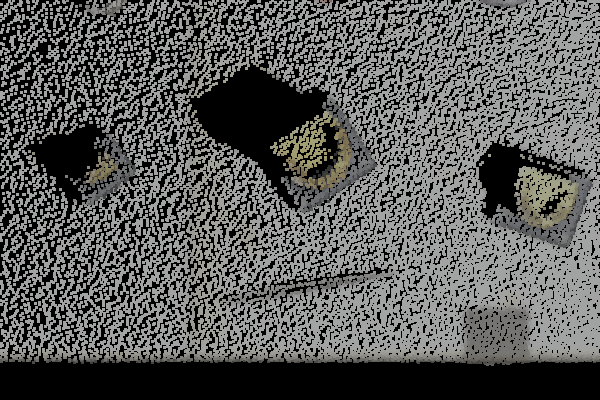

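View pics/top_side.png

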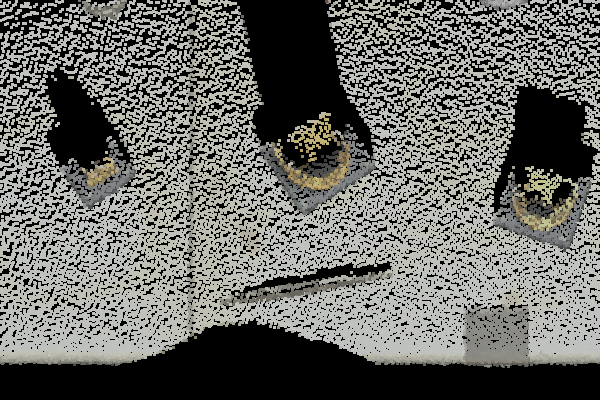

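Request:
{"op": "move_arm", "data": {
  "targets": [40, -3, -30, 0, 0, 0, 40, -3, -30, 0, 0, 0, 40, -3, -30, 0, 0, 0, 40, -3, -30, 0, 0, 0, 40, -3, -30, 0, 0, 0],
  "hand": -1,
  "squeeze": 20
}}

```text
time_s: 0.78
position: [0.3497, 0.2777, 0.2543]
tool_rot: [[0.908, -0.0, 0.419], [-0.419, -0.0, 0.908], [-0.0, -1.0, -0.0]]
ft_force: [0.7, -0.4, -0.6]
grip_width: -0.0
```

Request:
{"op": "move_arm", "data": {
  "targets": [35, -3, -30, 0, 0, 0, 35, -3, -30, 0, 0, 0, 35, -3, -30, 0, 0, 0, 30, -3, -20, 0, 0, 0, 0, 0, 0, 0, 0, 0]
}}

```text
time_s: 1.4
position: [0.4266, 0.1212, 0.2661]
tool_rot: [[0.906, -0.0, 0.422], [-0.422, -0.0, 0.906], [-0.0, -1.0, -0.0]]
ft_force: [-0.1, -0.3, -0.7]
grip_width: -0.0004
```

```bash
cat > snap.py <<'E'
import sys
from rig import env,get_image
from h import *
n=sys.argv[1]
s=env.observe(); R=np.array(s["tool_rot"]);p=np.array(s["position"])
d=get_image("wrist"); cv2.imwrite(f"pics/w{n}.png",d["pixels"][:,:,::-1])
X=cloud(d,(R,p)); np.savez(f"w{n}.npz",X=X,C=d["pixels"])
print(s["time_s"],p.round(4),R.round(3).tolist(),np.round(s["ft_force"],2),s["grip_width"])
E
python3 snap.py 1
```

```text
1.4 [0.4266 0.1212 0.2661] [[0.906, -0.0, 0.422], [-0.422, -0.0, 0.906], [-0.0, -1.0, -0.0]] [-0.07 -0.32 -0.65] -0.0004406958498388775
```

View pics/w1.png

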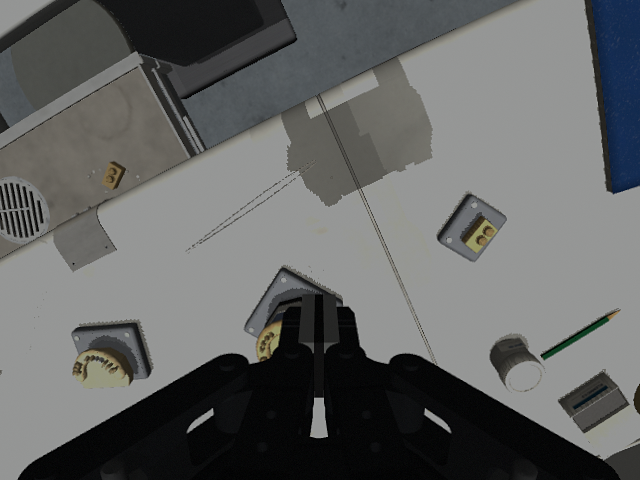

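The wrist view shows the segment plate at (472,227), the arch at (110,350) and the tall cast at (290,315), partly hidden by the fingers. I'll move forward for a clear view.

Request:
{"op": "move_arm", "data": {
  "targets": [40, -5, -10, 0, 0, 0, 40, -5, -10, 0, 0, 0, 30, -5, -20, 0, 0, 0, 0, 0, 0, 0, 0, 0, 0, 0, 0, 0, 0, 0]
}}

```text
time_s: 2.08
position: [0.5081, 0.0415, 0.2811]
tool_rot: [[0.908, -0.001, 0.418], [-0.418, 0.0, 0.908], [-0.001, -1.0, 0.0]]
ft_force: [0.3, 0.5, 0.4]
grip_width: 0.0001
```

```bash
python3 snap.py 2
```

```text
2.075 [0.5081 0.0415 0.2811] [[0.908, -0.001, 0.418], [-0.418, 0.0, 0.908], [-0.001, -1.0, 0.0]] [0.27 0.5  0.41] 0.00013741603158249163
```

View pics/w2.png

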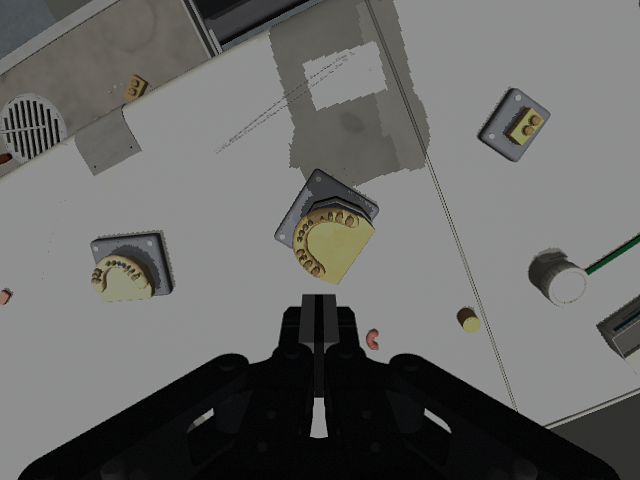

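This view is clear: the tall cast's arch opens to the lower right, with its front facing up and left near (300,222). Next I fit the plate rectangles at z≈18 mm.

```bash
cat > fit.py <<'E'
from h import *
import sys
from scipy.optimize import minimize
d=np.load(sys.argv[1]); X=d["X"]
boxes={"stack":((262,160,395,290),82,90),"arch":((80,222,185,308),74,80),"tooth":((470,80,560,168),50,60)}
tab=X[150:300,180:270].reshape(-1,3); print("table",np.nanmedian(tab[:,2]))
for n,((u0,v0,u1,v1),a,b) in boxes.items():
    P=X[v0:v1,u0:u1].reshape(-1,3); P=P[np.isfinite(P[:,2])]
    pl=P[np.abs(P[:,2]-.018)<.004]
    hi=P[P[:,2]>.024]
    # keep largest cluster via radius about median of non-table
    c0=np.median(P[P[:,2]>.012][:,:2],0)
    pl=pl[np.linalg.norm(pl[:,:2]-c0,axis=1)<.07]
    allp=np.vstack([pl[:,:2]])
    r=cv2.minAreaRect((allp*1000).astype(np.float32)); print(n,"minrect",np.round(r[0],1),np.round(r[1],1),round(r[2],1),len(pl),"z",np.median(pl[:,2]))
    top=np.percentile(hi[:,2],[50,90,98,99.8]); print("  hi z pct",top.round(4),"hi centroid",hi[:,:2].mean(0).round(4), "plate centroid",pl[:,:2].mean(0).round(4))
    print("  corners",cv2.boxPoints(r).round(1).tolist())
E
python3 fit.py w2.npz
python3 - <<'E'
import cv2
im=cv2.imread('pics/w2.png')
a=[cv2.resize(im[y:y+140,x:x+140],(400,400),interpolation=cv2.INTER_CUBIC) for x,y in((60,200),(260,155))]
import numpy as np
cv2.imwrite('pics/z2.png',np.hstack(a))
cv2.imwrite('pics/z2t.png',cv2.resize(im[70:190,450:570],(480,480),interpolation=cv2.INTER_CUBIC))
E
```

```text
table -0.0008059324411411328
stack minrect [545.2  33.6] [81.6 89.6] 33.1 2058 z 0.01699092522913656
  hi z pct [0.0728 0.0807 0.0853 0.0897] hi centroid [0.5446 0.0383] plate centroid [0.5218 0.0353]
  corners [[486.6000061035156, 48.79999923706055], [535.5, -26.200000762939453], [603.9000244140625, 18.299999237060547], [555.0, 93.4000015258789]]
arch minrect [ 500.8 -190.6] [79.5 73.2] 71.1 1830 z 0.016983149604704817
  hi z pct [0.0403 0.0485 0.052  0.0539] hi centroid [ 0.503 -0.188] plate centroid [ 0.4916 -0.1749]
  corners [[453.20001220703125, -216.3000030517578], [522.5, -240.0], [548.2999877929688, -164.8000030517578], [479.0, -141.10000610351562]]
tooth minrect [531.4 252.1] [50.3 59.9] 34.1 1944 z 0.016994445804222547
  hi z pct [0.0381 0.0442 0.0459 0.0473] hi centroid [0.53   0.2495] plate centroid [0.529  0.2485]
  corners [[493.79998779296875, 262.79998779296875], [527.2999877929688, 213.1999969482422], [569.0, 241.39999389648438], [535.4000244140625, 291.0]]
```

View pics/z2.png

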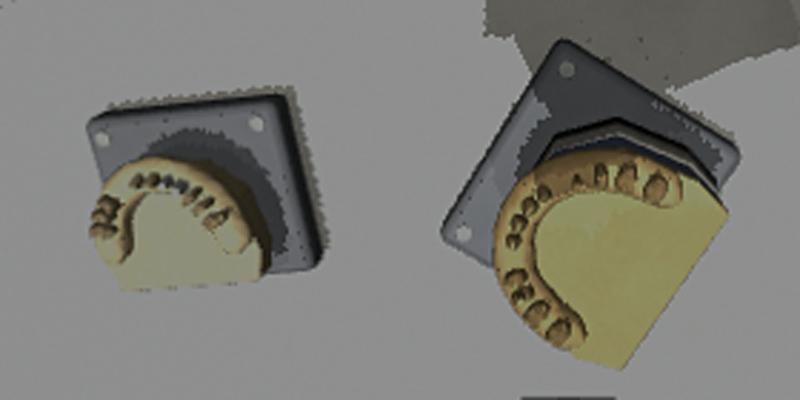

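View pics/z2t.png

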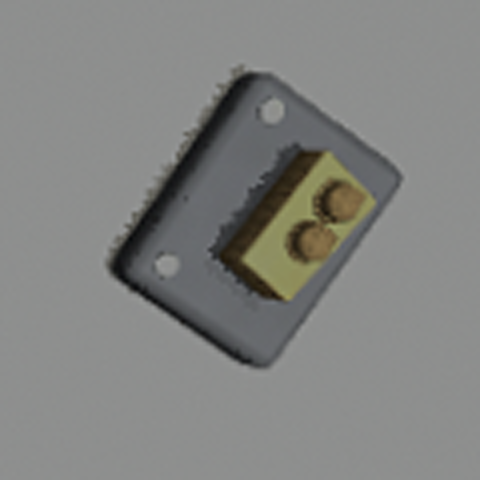

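Run:
```python
from h import *
X=np.load("w2.npz")["X"]
P=X[80:168,470:560].reshape(-1,3);P=P[np.isfinite(P[:,2])]
t=P[P[:,2]>.0425];print("tips",t[:,:2].mean(0),(t[:,:2].min(0)+t[:,:2].max(0))/2,len(t))
ax=np.array([[.83,.56],[-.56,.83]]);q=(t[:,:2]-[.5314,.2521])@ax.T;print(q.min(0),q.max(0))
for n,c,s,b in(("stack",(.5352,.0271),0,(262,160,395,290)),("arch",(.4894,-.1867),0,(80,222,185,308))):
    P=X[b[1]:b[3],b[0]:b[2]].reshape(-1,3);m=np.linalg.norm(P[:,:2]-c,axis=1)<.02;z=P[m,2];print(n,np.percentile(z[z>.03],[5,25,50,75,95,99]).round(4))
```

```text
tips [0.53075338 0.25393375] [0.53107048 0.25440125] 129
[-0.00396966 -0.00686259] [0.00505433 0.01129695]
stack [0.0711 0.0722 0.0732 0.079  0.0841 0.087 ]
arch [0.0383 0.0397 0.0445 0.0467 0.0517 0.0534]
```

Request:
{"op": "move_arm", "data": {
  "targets": [10, 30, 0, 0, 0, 0, 10, 30, -2, 0, 0, 0, 10, 30, 0, 0, 0, 0, 0, 30, 0, 0, 0, 0, 0, 30, 0, 0, 0, 0]
}}

```text
time_s: 2.75
position: [0.5346, 0.0272, 0.1306]
tool_rot: [[0.908, -0.0, 0.418], [-0.418, 0.0, 0.908], [-0.0, -1.0, 0.0]]
ft_force: [0.7, 0.4, 0.2]
grip_width: 0.0003
```

```bash
python3 snap.py 3
```

```text
2.75 [0.5346 0.0272 0.1306] [[0.908, -0.0, 0.418], [-0.418, 0.0, 0.908], [-0.0, -1.0, 0.0]] [0.69 0.41 0.21] 0.00025525590770383296
```

View pics/w3.png

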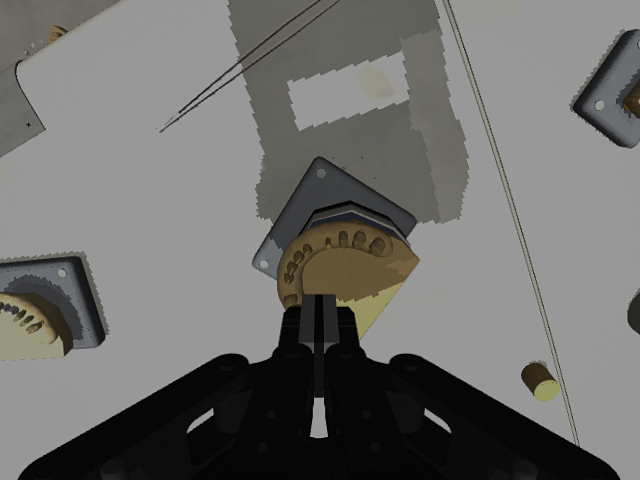

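The shut fingertips (320,300) are over the tall cast's tooth level, as intended. Next I descend with care.

Request:
{"op": "move_arm", "data": {
  "targets": [0, 10, 0, 0, 0, 0, 0, 10, 0, 0, 0, 0, 0, 6, 0, 0, 0, 0, 0, 4, 0, 0, 0, 0, 0, 0, 0, 0, 0, 0]
}}

```text
time_s: 3.42
position: [0.5352, 0.0258, 0.1013]
tool_rot: [[0.908, -0.0, 0.419], [-0.419, -0.0, 0.908], [-0.0, -1.0, -0.0]]
ft_force: [-1.3, 0.8, 0.3]
grip_width: -0.0002
```

Request:
{"op": "move_arm", "data": {
  "targets": [0, 2, 0, 0, 0, 0, 0, 2, 0, 0, 0, 0, 0, 2, 0, 0, 0, 0, 0, 2, 0, 0, 0, 0, 0, 2, 0, 0, 0, 0]
}}

```text
time_s: 4.05
position: [0.5352, 0.0259, 0.0913]
tool_rot: [[0.908, 0.0, 0.419], [-0.419, -0.0, 0.908], [0.0, -1.0, 0.0]]
ft_force: [-0.5, -0.3, 3.1]
grip_width: 0.0
```

Request:
{"op": "move_arm", "data": {
  "targets": [0, 1, 0, 0, 0, 0, 0, 1, 0, 0, 0, 0, 0, 1, 0, 0, 0, 0, 0, 0.5, 0, 0, 0, 0, 0, 0, 0, 0, 0, 0]
}}

```text
time_s: 4.68
position: [0.5352, 0.0259, 0.0877]
tool_rot: [[0.908, -0.0, 0.419], [-0.419, -0.0, 0.908], [0.0, -1.0, -0.0]]
ft_force: [0.2, 0.6, 0.6]
grip_width: 0.0
```

Request:
{"op": "move_arm", "data": {
  "targets": [0, 0.3, 0, 0, 0, 0, 0, 0.3, 0, 0, 0, 0, 0, 0.3, 0, 0, 0, 0, 0, 0.3, 0, 0, 0, 0, 0, 0, 0, 0, 0, 0]
}}

```text
time_s: 5.3
position: [0.5352, 0.0259, 0.0866]
tool_rot: [[0.908, 0.0, 0.419], [-0.419, 0.0, 0.908], [0.0, -1.0, 0.0]]
ft_force: [0.1, -0.0, 1.8]
grip_width: 0.0002
```

Request:
{"op": "move_arm", "data": {
  "targets": [0, 0.3, 0, 0, 0, 0, 0, 0.3, 0, 0, 0, 0, 0, 0.2, 0, 0, 0, 0, 0, 0, 0, 0, 0, 0, 0, 0, 0, 0, 0, 0]
}}

```text
time_s: 5.92
position: [0.5353, 0.0259, 0.0863]
tool_rot: [[0.908, 0.0, 0.419], [-0.419, -0.0, 0.908], [0.001, -1.0, 0.0]]
ft_force: [-2.0, 0.9, 5.8]
grip_width: 0.0002
```

Request:
{"op": "move_arm", "data": {
  "targets": [0, 0.2, 0, 0, 0, 0, 0, 0, 0, 0, 0, 0, 0, 0, 0, 0, 0, 0, 0, 0, 0, 0, 0, 0, 0, 0, 0, 0, 0, 0]
}}

```text
time_s: 6.55
position: [0.5353, 0.0259, 0.0863]
tool_rot: [[0.908, 0.001, 0.419], [-0.419, -0.0, 0.908], [0.001, -1.0, 0.0]]
ft_force: [-3.1, -0.5, 8.0]
grip_width: -0.0002
```

Run:
```python
from rig import env
import numpy as np
from rig import get_image
for i in range(4):
    s=env.observe(); print(s["time_s"],s["position"],np.round(s["ft_force"],1))
    d=get_image("side")
import cv2
cv2.imwrite("pics/s4.png",cv2.resize(d["pixels"][200:320,220:420,::-1],(800,480),interpolation=cv2.INTER_CUBIC))
```

```text
6.55 [0.53527123 0.0258911  0.08626227] [-3.1 -0.5  8. ]
6.6 [0.535271   0.02588795 0.08623796] [-1.7 -0.9  7.6]
6.65 [0.53526894 0.02585501 0.08623032] [-1.5 -1.2  7.4]
6.7 [0.53527838 0.02587373 0.08624743] [-1.2 -0.5  7.6]
```

View pics/s4.png

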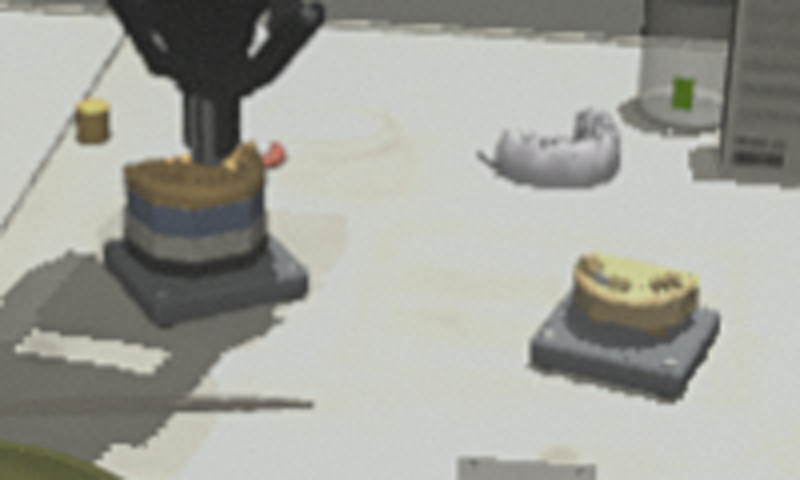

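The tall cast is home: hard stop at 7.6 N with the tip at z = 0.0783 (expected 0.078). Next is the arch.

Request:
{"op": "move_arm", "data": {
  "targets": [0, -2, 0, 0, 0, 0, 0, -10, 0, 0, 0, 0, 0, -20, 0, 0, 0, 0, 0, -20, 0, 0, 0, 0, 0, -10, 0, 0, 0, 0]
}}

```text
time_s: 7.38
position: [0.5355, 0.0259, 0.1489]
tool_rot: [[0.908, 0.001, 0.419], [-0.419, -0.0, 0.908], [0.001, -1.0, 0.0]]
ft_force: [-0.3, -0.1, 0.2]
grip_width: 0.0
```

Request:
{"op": "move_arm", "data": {
  "targets": [9.5, 0, -42.4, 0, 0, 0, 9.5, 0, -42.4, 0, 0, 0, 9.5, 0, -42.4, 0, 0, 0, 9.5, 0, -42.4, 0, 0, 0, 9.5, 0, -42.4, 0, 0, 0]
}}

```text
time_s: 8.0
position: [0.4889, -0.1878, 0.1475]
tool_rot: [[0.908, -0.0, 0.419], [-0.419, 0.0, 0.908], [-0.0, -1.0, 0.0]]
ft_force: [1.2, 0.2, 0.1]
grip_width: -0.0004
```

```bash
python3 snap.py 5
```

```text
8.0 [ 0.4889 -0.1878  0.1475] [[0.908, -0.0, 0.419], [-0.419, 0.0, 0.908], [-0.0, -1.0, 0.0]] [1.18 0.24 0.11] -0.00042502239391197395
```

View pics/w5.png

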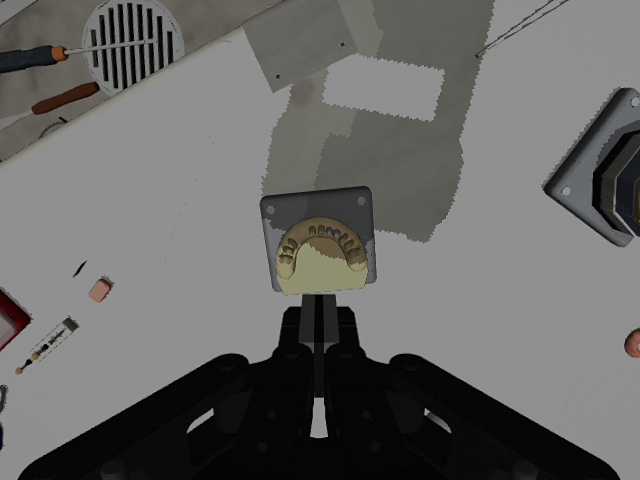

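The fingers are lined up with the arch cast at (320,255).

Request:
{"op": "move_arm", "data": {
  "targets": [0, 25, 0, 0, 0, 0, 0, 25, 0, 0, 0, 0, 0, 18, 0, 0, 0, 0, 0, 10, 0, 0, 0, 0, 0, 0, 0, 0, 0, 0]
}}

```text
time_s: 8.68
position: [0.4893, -0.1863, 0.0693]
tool_rot: [[0.908, -0.001, 0.419], [-0.419, 0.001, 0.908], [-0.001, -1.0, 0.0]]
ft_force: [0.0, 0.3, -0.4]
grip_width: -0.0001
```

Request:
{"op": "move_arm", "data": {
  "targets": [0, 2, 0, 0, 0, 0, 0, 2, 0, 0, 0, 0, 0, 2, 0, 0, 0, 0, 0, 2, 0, 0, 0, 0, 0, 2, 0, 0, 0, 0]
}}

```text
time_s: 9.3
position: [0.4895, -0.1865, 0.0597]
tool_rot: [[0.908, 0.0, 0.419], [-0.419, -0.0, 0.908], [0.0, -1.0, -0.0]]
ft_force: [-0.3, 1.1, 2.4]
grip_width: -0.0003
```

Request:
{"op": "move_arm", "data": {
  "targets": [0, 1, 0, 0, 0, 0, 0, 1, 0, 0, 0, 0, 0, 1, 0, 0, 0, 0, 0, 1, 0, 0, 0, 0, 0, 0.5, 0, 0, 0, 0]
}}

```text
time_s: 9.93
position: [0.4895, -0.1865, 0.0551]
tool_rot: [[0.908, 0.0, 0.419], [-0.419, -0.0, 0.908], [0.0, -1.0, -0.0]]
ft_force: [0.4, -0.4, 2.5]
grip_width: -0.0
```

Request:
{"op": "move_arm", "data": {
  "targets": [0, 0.5, 0, 0, 0, 0, 0, 0.5, 0, 0, 0, 0, 0, 0.4, 0, 0, 0, 0, 0, 0.3, 0, 0, 0, 0, 0, 0, 0, 0, 0, 0]
}}

```text
time_s: 10.55
position: [0.4895, -0.1865, 0.0534]
tool_rot: [[0.908, 0.0, 0.419], [-0.419, -0.0, 0.908], [0.0, -1.0, -0.0]]
ft_force: [-0.6, -0.2, 1.7]
grip_width: -0.0
```

Request:
{"op": "move_arm", "data": {
  "targets": [0, 0.3, 0, 0, 0, 0, 0, 0.3, 0, 0, 0, 0, 0, 0, 0, 0, 0, 0, 0, 0, 0, 0, 0, 0, 0, 0, 0, 0, 0, 0]
}}

```text
time_s: 11.18
position: [0.4895, -0.1865, 0.0532]
tool_rot: [[0.908, 0.0, 0.419], [-0.419, -0.0, 0.908], [0.0, -1.0, -0.0]]
ft_force: [-0.8, -0.2, 6.7]
grip_width: -0.0004
```

Request:
{"op": "move_arm", "data": {
  "targets": [0, 0.1, 0, 0, 0, 0, 0, 0, 0, 0, 0, 0, 0, 0, 0, 0, 0, 0, 0, 0, 0, 0, 0, 0, 0, 0, 0, 0, 0, 0]
}}

```text
time_s: 11.8
position: [0.4895, -0.1865, 0.0532]
tool_rot: [[0.908, 0.0, 0.419], [-0.419, -0.0, 0.908], [0.001, -1.0, -0.0]]
ft_force: [-1.0, 0.5, 7.4]
grip_width: -0.0001
```

Request:
{"op": "move_arm", "data": {
  "targets": [0, -2, 0, 0, 0, 0, 0, -10, 0, 0, 0, 0, 0, -20, 0, 0, 0, 0, 0, -30, 0, 0, 0, 0, 0, -30, 0, 0, 0, 0]
}}

```text
time_s: 12.42
position: [0.4892, -0.1864, 0.146]
tool_rot: [[0.908, -0.0, 0.419], [-0.419, 0.0, 0.908], [-0.0, -1.0, 0.0]]
ft_force: [-0.5, -0.7, 0.1]
grip_width: 0.0003
```

Request:
{"op": "move_arm", "data": {
  "targets": [-14.7, 0, 41.7, 0, 0, 0, -14.7, 0, 41.7, 0, 0, 0, -14.7, 0, 41.7, 0, 0, 0, -14.7, 0, 41.7, 0, 0, 0, -14.7, 0, 41.7, 0, 0, 0]
}}

```text
time_s: 13.05
position: [0.5101, 0.035, 0.1452]
tool_rot: [[0.908, 0.0, 0.42], [-0.42, -0.0, 0.908], [0.0, -1.0, 0.0]]
ft_force: [0.6, -0.1, 0.5]
grip_width: 0.0001
```

Request:
{"op": "move_arm", "data": {
  "targets": [-14.7, 0, 41.7, 0, 0, 0, -14.7, 0, 41.7, 0, 0, 0, -14.7, 0, 41.7, 0, 0, 0, -14.7, 0, 41.7, 0, 0, 0, -14.7, 0, 41.7, 0, 0, 0]
}}

```text
time_s: 13.68
position: [0.5307, 0.2552, 0.1452]
tool_rot: [[0.908, 0.0, 0.419], [-0.419, -0.0, 0.908], [0.0, -1.0, -0.0]]
ft_force: [0.9, -0.4, 0.7]
grip_width: 0.0001
```

```bash
python3 snap.py 6
python3 - <<'E'
from h import *
X=np.load("w6.npz")["X"]
P=X[100:293,200:450].reshape(-1,3)
q=P[(np.abs(P[:,2]-.018)<.004)&(np.linalg.norm(P[:,:2]-[.531,.252],axis=1)<.06)]
r=cv2.minAreaRect((q[:,:2]*1000).astype(np.float32));print(r)
E
```

```text
13.675 [0.5307 0.2552 0.1452] [[0.908, 0.0, 0.419], [-0.419, -0.0, 0.908], [0.0, -1.0, -0.0]] [ 0.92 -0.44  0.74] 8.042442356723143e-05
((531.949951171875, 252.5718231201172), (49.763938903808594, 59.84929275512695), 34.72593307495117)
```

View pics/w6.png

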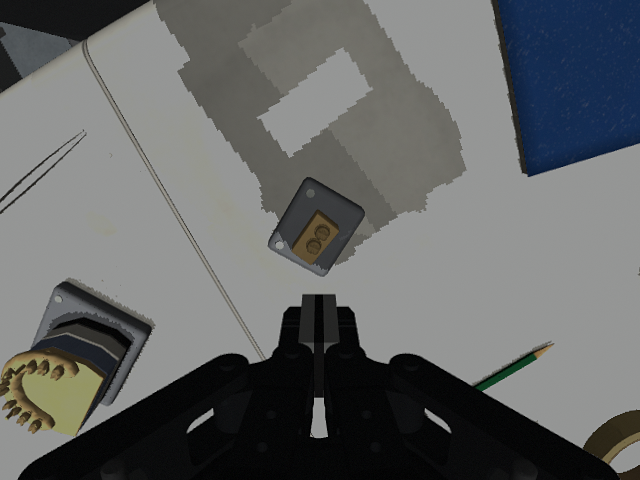

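The segment's teeth are at (318,238), and the refitted spot of (0.5305, 0.2546) matches the TCP.

Request:
{"op": "move_arm", "data": {
  "targets": [0, 25, 0, 0, 0, 0, 0, 25, 0, 0, 0, 0, 0, 20, 0, 0, 0, 0, 0, 10, 0, 0, 0, 0, 0, 0, 0, 0, 0, 0]
}}

```text
time_s: 14.35
position: [0.5308, 0.2537, 0.0647]
tool_rot: [[0.908, -0.001, 0.419], [-0.419, -0.0, 0.908], [-0.001, -1.0, -0.0]]
ft_force: [0.4, 0.4, 0.3]
grip_width: -0.0001
```

Request:
{"op": "move_arm", "data": {
  "targets": [0, 2, 0, 0, 0, 0, 0, 2, 0, 0, 0, 0, 0, 2, 0, 0, 0, 0, 0, 2, 0, 0, 0, 0, 0, 2, 0, 0, 0, 0]
}}

```text
time_s: 14.98
position: [0.5309, 0.2537, 0.0548]
tool_rot: [[0.908, 0.0, 0.419], [-0.419, 0.0, 0.908], [0.0, -1.0, 0.0]]
ft_force: [-0.4, -0.2, 3.0]
grip_width: -0.0001
```

Request:
{"op": "move_arm", "data": {
  "targets": [0, 1, 0, 0, 0, 0, 0, 1, 0, 0, 0, 0, 0, 1, 0, 0, 0, 0, 0, 1, 0, 0, 0, 0, 0, 0.5, 0, 0, 0, 0]
}}

```text
time_s: 15.6
position: [0.5309, 0.2537, 0.0502]
tool_rot: [[0.908, 0.0, 0.419], [-0.419, 0.0, 0.908], [0.0, -1.0, 0.0]]
ft_force: [-0.0, 0.0, 3.8]
grip_width: -0.0
```

Request:
{"op": "move_arm", "data": {
  "targets": [0, 0.4, 0, 0, 0, 0, 0, 0.3, 0, 0, 0, 0, 0, 0.3, 0, 0, 0, 0, 0, 0.2, 0, 0, 0, 0, 0, 0, 0, 0, 0, 0]
}}

```text
time_s: 16.23
position: [0.5309, 0.2537, 0.049]
tool_rot: [[0.908, 0.0, 0.419], [-0.419, -0.0, 0.908], [0.0, -1.0, -0.0]]
ft_force: [0.7, 0.4, 2.5]
grip_width: -0.0004
```

Request:
{"op": "move_arm", "data": {
  "targets": [0, 0.3, 0, 0, 0, 0, 0, 0.2, 0, 0, 0, 0, 0, 0, 0, 0, 0, 0, 0, 0, 0, 0, 0, 0, 0, 0, 0, 0, 0, 0]
}}

```text
time_s: 16.85
position: [0.5309, 0.2537, 0.0486]
tool_rot: [[0.908, 0.0, 0.419], [-0.419, 0.0, 0.908], [0.0, -1.0, 0.0]]
ft_force: [0.5, -0.2, 4.4]
grip_width: -0.0003
```

Request:
{"op": "move_arm", "data": {
  "targets": [0, 0.2, 0, 0, 0, 0, 0, 0.1, 0, 0, 0, 0, 0, 0, 0, 0, 0, 0, 0, 0, 0, 0, 0, 0, 0, 0, 0, 0, 0, 0]
}}

```text
time_s: 17.48
position: [0.5309, 0.2537, 0.0485]
tool_rot: [[0.908, 0.0, 0.419], [-0.419, 0.0, 0.908], [0.0, -1.0, 0.0]]
ft_force: [-0.8, 0.1, 5.9]
grip_width: -0.0003
```

Request:
{"op": "move_arm", "data": {
  "targets": [0, 0.2, 0, 0, 0, 0, 0, 0, 0, 0, 0, 0, 0, 0, 0, 0, 0, 0, 0, 0, 0, 0, 0, 0, 0, 0, 0, 0, 0, 0]
}}

```text
time_s: 18.1
position: [0.5309, 0.2538, 0.0485]
tool_rot: [[0.908, 0.001, 0.419], [-0.419, 0.0, 0.908], [0.0, -1.0, 0.0]]
ft_force: [-0.5, -0.1, 7.5]
grip_width: 0.0002
```

Request:
{"op": "move_arm", "data": {
  "targets": [0, -2, 0, 0, 0, 0, 0, -15, 0, 0, 0, 0, 0, -40, 0, 0, 0, 0, 0, -50, 0, 0, 0, 0, 0, -50, 0, 0, 0, 0]
}}

```text
time_s: 18.73
position: [0.5306, 0.2536, 0.2073]
tool_rot: [[0.908, 0.0, 0.419], [-0.419, 0.0, 0.908], [0.0, -1.0, 0.0]]
ft_force: [0.9, -0.2, 0.1]
grip_width: -0.0
```

Request:
{"op": "move_arm", "data": {
  "targets": [20, -10, -40, 0, 0, 0, 20, -10, -40, 0, 0, 0, 20, -10, -40, 0, 0, 0, 20, -5, -40, 0, 0, 0, 0, 0, -20, 0, 0, 0]
}}

```text
time_s: 19.35
position: [0.528, 0.0548, 0.2408]
tool_rot: [[0.907, 0.001, 0.421], [-0.421, -0.0, 0.907], [0.001, -1.0, 0.0]]
ft_force: [0.1, 0.0, -0.6]
grip_width: 0.0003
```

Request:
{"op": "move_arm", "data": {
  "targets": [0, 0, 0, 0, 0, 0, 0, 0, 0, 0, 0, 0, 0, 0, 0, 0, 0, 0, 0, 0, 0, 0, 0, 0, 0, 0, 0, 0, 0, 0]
}}

```text
time_s: 19.98
position: [0.528, 0.0571, 0.2399]
tool_rot: [[0.908, -0.0, 0.419], [-0.419, 0.0, 0.908], [-0.0, -1.0, -0.0]]
ft_force: [0.2, -1.2, 0.6]
grip_width: 0.0004
```

```bash
python3 snap.py 7
python3 - <<'E'
from h import *
X=np.load("w7.npz")["X"].reshape(-1,3);Y=np.load("w2.npz")["X"].reshape(-1,3)
for n,c,s in(("stack",(.545,.034),(.5352,.0271)),("arch",(.501,-.1906),(.4894,-.1867)),("tooth",(.5314,.2521),(.5307,.2544))):
    for P in(Y,X):
        q=P[(np.abs(P[:,2]-.018)<.004)&(np.linalg.norm(P[:,:2]-c,axis=1)<.065)]
        r=cv2.minAreaRect((q[:,:2]*1000).astype(np.float32)) if len(q)>9 else None
        z=P[(np.linalg.norm(P[:,:2]-s,axis=1)<.018)&(P[:,2]>.025)][:,2]
        print(n,[np.round(a,1) for a in r], np.percentile(z,[50,75,95]).round(4) if len(z) else None)
E
```

```text
19.975 [0.528  0.0571 0.2399] [[0.908, -0.0, 0.419], [-0.419, 0.0, 0.908], [-0.0, -1.0, -0.0]] [ 0.24 -1.24  0.57] 0.00036214019805876486
stack [array([545.2,  33.6]), array([81.6, 89.6]), np.float64(33.1)] [0.073  0.0788 0.0841]
stack [array([545.2,  33.5]), array([81.3, 89.5]), np.float64(33.1)] [0.2875 0.2923 0.3014]
arch [array([ 500.8, -190.6]), array([79.5, 73.2]), np.float64(71.1)] [0.0444 0.0466 0.0516]
arch [array([ 500.8, -190.8]), array([81.4, 73.1]), np.float64(71.7)] [0.0355 0.0377 0.0426]
tooth [array([531.4, 252.1]), array([50.3, 59.9]), np.float64(34.1)] [0.0383 0.0396 0.0453]
tooth [array([531.6, 251.7]), array([50.4, 60. ]), np.float64(34.2)] [0.0314 0.0336 0.0385]
```

View pics/w7.png

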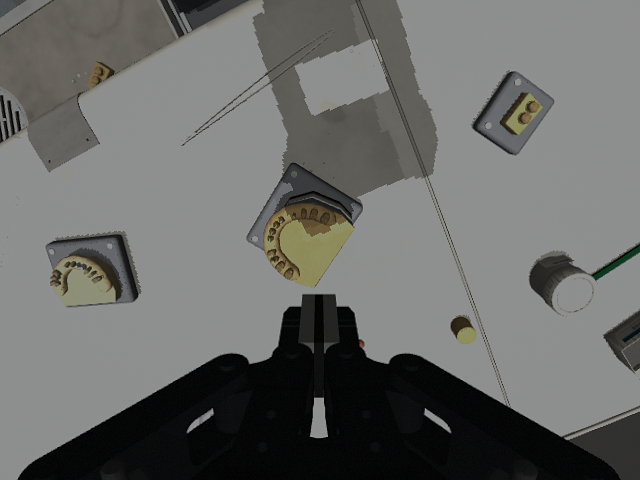

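Run:
```python
from h import *
for f in("w2.npz","w7.npz"):
    P=np.load(f)["X"].reshape(-1,3);z=P[(np.linalg.norm(P[:,:2]-(.5352,.0271),axis=1)<.018)&(P[:,2]>.025)&(P[:,2]<.11)][:,2];print(np.percentile(z,[25,50,75,95]).round(4))
from rig import env
s=env.observe();print(s["time_s"],s["qvel"]);print(env.close_job())
```

```text
[0.0722 0.073  0.0788 0.0841]
[0.0628 0.0636 0.0696 0.0754]
20.025 [-0.17617143 -0.0467702   0.0008808   0.0414066  -0.18847485  0.00324415]
the job is handed in; nothing more can be done
None
```

I pressed the three casts home in order: the tall cast, then the low arch, then the two-tooth segment. I used the shut fingertips, retreated clear and handed the job in at about 20 s.

| Cast | Force at the stop | Fingertip height at the stop | Expected height | How far it went down (camera) |
|---|---|---|---|---|
| Tall | about 8 N | 78.3 mm | 78 mm | about 9 mm |
| Low arch | about 7.4 N | 45.2 mm | 45 mm | about 9 mm |
| Two-tooth | about 7.5 N | 40.5 mm | 41 mm | about 7 mm |

- **Plates:** the final depth picture shows all three within about 0.5 mm of where they started.
- **Bystanders:** I saw no change in those visible in that picture, but I did not measure each one.
- **Disagreements:** the two-tooth stop came 0.5 mm lower than expected, within the stated 2 mm calibration. No check failed, but the seat joints can't be read directly, so "home" rests on the force, height and camera readings above.

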